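# Switch off the cordless work light and draw its battery pack

### The job

Switch the cordless work light off at its rocker switch by pressing the half that stands up fully down, and only then take out its battery pack: pinch the pack's two side catches together and draw the pack straight up, well clear of its socket. Finish while still holding the pack up by its pinched catches, upright and still in the air and touching neither the light nor anything else on the bench, ready to be handed over; leave the charger with its spare pack and the mallet where they are.

Things in the scene. Friction and masses are not known exactly. Their poses are not given: they have to be found in the camera images.
- light: Cordless LED work light, fixed to the bench: a grey housing 150 mm (x) by 360 mm (y) by 70 mm high on skid tubes. Origin: centre of its underside on the bench; z up, x and y along the housing. A black lamp head on a yoke stands at its +y end (y from +40 to +190 mm, up to 190 mm high); the battery socket is near its middle and the rocker switch is at its -y end
- switch (a joint): The light's rocker switch in rad: 0 = on (as it starts; the inner half, towards the pack, lies level and the outer half, towards the -y end, stands up 0.35 rad), 0.35 = off (outer half pressed level). It stays where it is left; pressing takes about 3 N
- switch_press (a point): Point on the top face of the rocker's outer half, 16 mm out from its pivot: press down here. It moves with the rocker and sinks about 5 mm in going from on to off; when off it is 80 mm above the bench. The rocker is black plastic, 29 mm wide (light's x) and 44 mm long (light's y), pivot at its middle 125 mm from the light's origin towards -y
- socket (a point): Centre of the top of the black square collar (62 x 62 mm, 80 mm above the bench) around the light's battery socket, on which the pack's head rests; the socket below is 55 mm deep
- pack: Battery pack, black, 0.3 to 0.5 kg, 97 mm tall: a stem 40 x 36 x 55 mm that stands in the light's socket with 1.5 mm of play, below a head 48 mm (x) by 54 mm (y) by 42 mm that stays above the collar. Origin: centre of the stem's underside; z up; axes along the light's at the start. Grey ribbed catches on the head's -x and +x faces hook under the collar and hold the pack in until both are pushed in
- catch_near (a joint): Travel of the sprung catch on the pack's -x face in m: 0 = out (hooked), 0.004 = pushed fully in; it unhooks at about 0.003. Spring 2 N at the start to 6 N fully in
- catch_far (a joint): The same for the catch on the pack's +x face
- catch_near_pad (a point): Middle of the outer face of the -x catch, 80 mm above the pack's origin (105 mm above the bench when seated, 25 mm above the collar). The thumb pad is 28 mm wide (y) and 24 mm high; over both pads 58 mm when out, 50 mm when pushed in. It moves with the catch
- catch_far_pad (a point): The same point on the +x catch
- charger: Bystander: grey battery charger 115 x 150 x 45 mm with a spare pack of the same kind standing in it, 99 mm tall altogether; leave it alone. Origin: centre of its underside
- mallet: Bystander: carver's wooden mallet, round head 80 mm across and 105 mm tall standing on its face, handle level 55 mm up and reaching 215 mm out along its x; leave it alone. Origin: centre of the head's underside

How it is judged (in metres and radians):
On the way, in this order (a step that is already met when the one before it is completed fails the run):
1. the switch is pressed fully to off while the pack is still seated (value of joint switch above 0.28 rad and z of pack in the frame of light below 0.03 m), for 0.1 s.
2. both side catches are pinched in with the pack still in its socket (value of joint each of catch_near, catch_far above 0.003 m and z of pack in the frame of light below 0.033 m), for 0.1 s.
At the end, for the whole second after the job is handed in: Switch off (over 0.28 of 0.35 rad); pack held by the fingers (over 2 N) with both catches over 3 of 4 mm in, its underside over 20 mm higher than the collar, upright within 20 degrees, slower than 30 mm/s, touching neither the light nor a bystander (z of pack in the frame of light above 0.1 m and value of joint each of catch_near, catch_far above 0.003 m and contact force between the fingers and pack above 2 N and contact force between pack and light below 0.05 N and contact force between pack and charger below 0.05 N and contact force between pack and mallet below 0.05 N and angle between pack's own z axis and vertical below 0.35 rad and linear speed of pack below 0.03 m/s and value of joint switch above 0.28 rad); the arm keeps its last pose, push and grip.
It fails at once if the charger is moved more than 15 mm (distance of charger from where it was at the start of the episode above 0.015 m).
It fails at once if the mallet is moved more than 15 mm (distance of mallet from where it was at the start of the episode above 0.015 m).
It also fails if it takes over 45 s, if anything falls off the work surface, if the arm or the gripper's body presses on something with over 40 N, if the wrist force passes 120 N, or if a joint passes its speed limit or range.

### The arm

A 6-joint arm with a two-finger parallel gripper is mounted at the origin on the work surface. World frame = base frame: x ahead of the robot, y to its left, z up, the work surface at z = 0. Lengths are in m, angles in degrees, forces in N, time in s.
With the tool pointing down it reaches from about 0.35 to 0.95 m from the base axis. Payload 17.4 kg.
Tool frame: the origin (TCP) lies at the very end of the fingers, on their centre line; the grasp point (between the pads) lies behind it (env.pinch_z is the z of the grasp point in the tool frame, in m); z points along the fingers, y is the line along which they close (so a half turn about z gives the same grasp; the last joint's range is limited). The gripper opens to 93 mm and grips with 3 to 60 N. Pads are 15 mm wide; open, the fingers measure 128 mm over their backs; the gripper's body (75 mm by 188 mm) begins 65 mm behind the grasp point.
Start: joints at [-2.166, 6.646, 82.598, -0, 90.757, -2.166], TCP at [0.675, -0, 0.219] pointing down, gripper open.
Joint ranges: [-162.19, 162.19], [-47.58, 125.68], [4.15, 143.07], [-65.23, 245.23], [0.69, 171.88], [-170.13, 170.13]. Speed limits (degrees/s): [108.29, 108.29, 127.2, 180, 180, 180].

### API

Orientations are given as [roll, pitch, yaw] about the fixed x, y, z axes, in that order (R = Rz(yaw) Ry(pitch) Rx(roll)).
In Python, from bench import env, vision, job, read_state gives the robot as it stands (env), with the cameras (vision), the job (job) and the readings as plain functions.
- The arm moves only by the tool jog_arm, called after "Call:" in YAML: its name, and indented under it one key for each argument. Schema: {"type":"object","properties":{"moves":{"type":"array","items":{"type":"array","items":{"type":"number"},"minItems":5,"maxItems":5},"minItems":1,"maxItems":5},"grip_force":{"type":"number"},"only":{"type":"string"},"quiet":{"type":"boolean"},"lines":{"type":"string"}},"required":["moves"],"additionalProperties":false}. moves is a list of rows, 1 to 5 of them, each of 5 numbers: dx, dy, dz in fractions of the full range, 1 being 0.2 m, then a turn about the tool's z in a scale on which 1.0 is 120 degrees, then the finger opening in m; each row is the pose to reach, as a shift and turn from the pose commanded when the call began, along the tool's axes at that moment; what a row does not reach only later rows make up. A row lasts 1/10 s, in which the tool goes at most 0.05 m and 8.59 degrees, less where a joint would pass 70% of its speed; a pose out of reach is approached as far as the arm can. The fingers move at their own pace and stop on an object; grip_force is the grip in N (left out, the last holds). Time passes only in rows, so rows that do not move let the fingers close. The tool returns the time, the measured TCP pose, the force, the opening and the grip force at its end. only (a regular expression) keeps the lines of the reply that match it, lines (a string "A,B") keeps lines A to B, and quiet returns only ok. Input that does not fit is refused with a message, and nothing moves.
- read_state(): the state, without advancing time (a new reading comes with each control period).
- vision.camera(name): name is "scene" or "side" or "wrist"; returns the picture (480x640x3 uint8, blue, green, red); there is no depth.
- vision.camera_params(name): a dict with "vertical_fov" (degrees; the focal length in pixels is half the picture's height over the tangent of half this angle, whatever the lens; pixels are square), "cx", "cy" (the principal point, pixels), "xyz" and "orientation" of the camera in the world. Camera axes: x right, y down, z forward; pixel columns grow to the right and rows downward; lengths in m; the calibration is good to about 2 mm. A picture is of the moment at which its call begins: read the wrist's pose just before it. camera_params takes no time and is no camera call; for the wrist camera it gives the pose at the moment of the call.
- job.finish_job(): hands the job in; it is judged then, once.
The state is a dict: "t": time; "joints": joint angles; "qd": joint speeds; "tau": joint torques, N m; "tcp_pos": TCP position; "tool_rot": TCP orientation; "wrist_force": force on the tool from outside, world axes, zero at the start; "moment": the same for the moment, N m; "gripper_width": finger opening in m; "grip_force": force on a finger pad.
Only numpy, scipy, OpenCV 4.12 (cv2) and the standard library are available. Lean on these libraries where they do the work, as an engineer would, in place of code of your own. Each camera call takes 0.05 s, during which the arm holds its last target. There are 200 camera calls.

## Working session

There is one attempt and no reset: what is moved stays moved. The work goes in short steps, Python scripts to look and compute and a tool call to move; the robot and the scene stay as the last step left them, time stands still between calls to the robot, and variables do not carry over. Pictures are saved under pics/ and viewed, at most 10 in all, crops included, and the job is handed in when it is done.

```bash
ls; mkdir -p pics
```

Run:
```python
from bench import env, vision, job, read_state
import cv2
for n in ("scene","side","wrist"):
    p=vision.camera_params(n); print(n,p); cv2.imwrite(f"pics/{n}0.png",vision.camera(n))
print(env.pinch_z, read_state())
```

```text
bench.py
pics
scene {'vertical_fov': 51.29080618630969, 'cx': 321.6946198803021, 'cy': 238.03427979082647, 'xyz': array([1.04569138, 0.53432986, 0.99679769]), 'orientation': array([-1.42516934e+02,  1.02978576e-01,  1.38564052e+02])}
side {'vertical_fov': 56.32924632690318, 'cx': 317.13405262095773, 'cy': 248.51847714937026, 'xyz': array([-0.03299459, -0.73299429,  0.82313477]), 'orientation': array([-126.99118353,   -1.35348116,  -39.08642384])}
wrist {'vertical_fov': 69.55168106732383, 'cx': 325.57031407786434, 'cy': 241.11388572921686, 'xyz': array([0.67524575, 0.07818944, 0.38334086]), 'orientation': array([1.63330257e+02, 5.10601053e-03, 4.28546756e-03])}
-0.0188 {'t': 0.15, 'joints': array([-2.16782403e+00,  6.66832009e+00,  8.26231318e+01, -1.40379668e-03,
        9.07571106e+01, -2.16550586e+00]), 'qd': array([-0.08769511, -0.09768327, -0.09216869, -0.05614577, -0.00515982,
        0.06849822]), 'tau': array([ 1.36530605e-03, -7.21765566e+01, -6.22949553e+01,  7.80155347e-02,
        2.25470052e-02,  2.06686866e-05]), 'tcp_pos': array([ 6.74865649e-01, -3.53328397e-05,  2.18110209e-01]), 'tool_rot': array([-1.79951419e+02, -4.32302515e-04,  8.99976637e+01]), 'wrist_force': array([ 0.64536687, -0.15650594,  0.1566671 ]), 'moment': array([-0.00133015,  0.0104564 , -0.04573688]), 'grip_force': 0.0, 'gripper_width': 0.09266261275673864}
```

View pics/scene0.png

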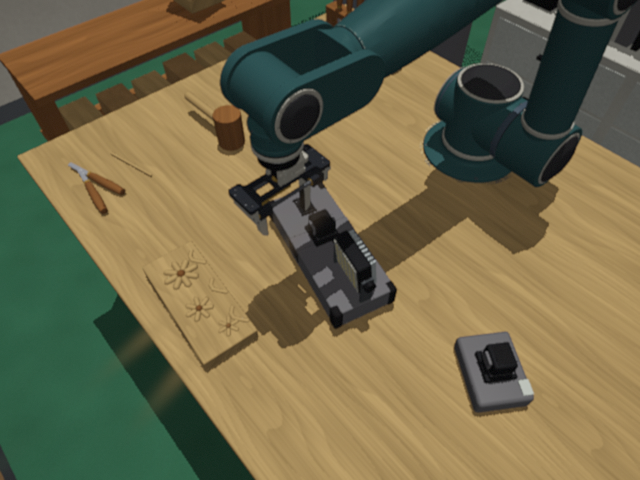

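View pics/side0.png

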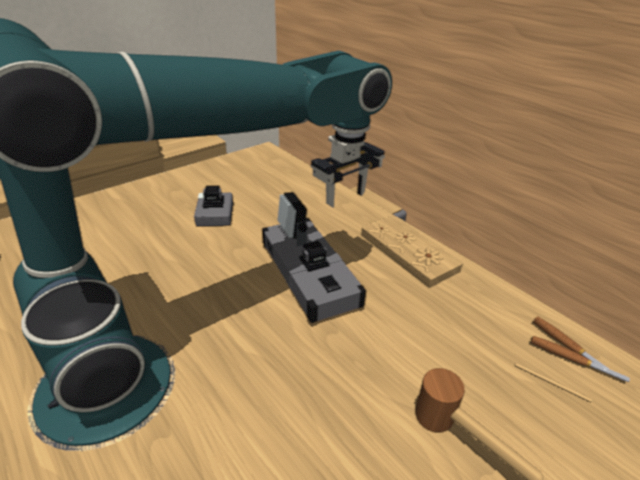

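View pics/wrist0.png

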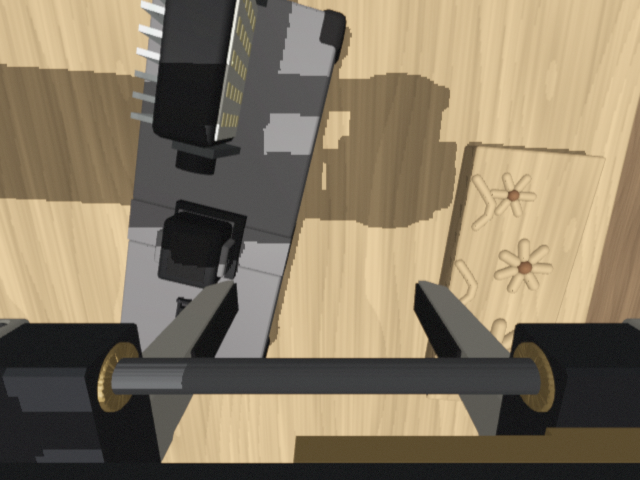

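The side view shows the light's pack near (315,252) and its rocker near (330,284). In the wrist view the pack is near (200,245), the rocker is partly hidden at (183,305), and the light is turned about -12°. The charger and mallet are far away. I'll get a rough location, then move the wrist camera for a better look.

Create h.py:
```python
import numpy as np, cv2
from scipy.spatial.transform import Rotation as R
def cam(p):
    f=240/np.tan(np.radians(p["vertical_fov"]/2)); return f,R.from_euler("xyz",p["orientation"],degrees=True).as_matrix()
def plane(p,uv,z):
    f,M=cam(p); d=M@np.array([(uv[0]-p["cx"])/f,(uv[1]-p["cy"])/f,1]); o=np.array(p["xyz"]); return o+d*(z-o[2])/d[2]
def proj(p,X):
    f,M=cam(p); c=M.T@(np.array(X)-p["xyz"]); return f*c[0]/c[2]+p["cx"],f*c[1]/c[2]+p["cy"]
```

Run:
```python
from bench import env, vision, job, read_state
from h import *
s=vision.camera_params("side"); w=vision.camera_params("wrist")
print("pack side",plane(s,(314,247),.122),"rocker",plane(s,(330,284),.08))
print("wrist pack",plane(w,(198,248),.122),"edge",plane(w,(340,45),.07),plane(w,(268,350),.07))
```

```text
pack side [ 0.56448754 -0.01072724  0.122     ] rocker [ 0.53553442 -0.11188759  0.08      ]
wrist pack [ 0.57394146 -0.0058131   0.122     ] edge [0.68694254 0.14998516 0.07      ] [ 0.61511174 -0.13447959  0.07      ]
```

The rows are not in the units I measure in: shifts go in shares of 0.2 m and turns go in shares of 120 degrees. I convert before sending: -0.13 m is -0.65, -0.12 m is -0.6, 12 degrees is 0.1.

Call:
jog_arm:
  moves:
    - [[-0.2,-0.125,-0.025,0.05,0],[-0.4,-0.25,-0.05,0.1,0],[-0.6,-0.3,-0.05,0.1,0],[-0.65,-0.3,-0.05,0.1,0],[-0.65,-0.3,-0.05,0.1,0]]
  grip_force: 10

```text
refused: moves[0][0]: [-0.2, -0.125, -0.025, 0.05, 0] is not of type 'number' (schema: type "number"). Nothing was moved.
```

I used the wrong layout. The manual says a list of rows, each a list of 5 numbers; once more.

Call:
jog_arm:
  moves:
    - [-0.2,-0.125,-0.025,0.05,0]
    - [-0.4,-0.25,-0.05,0.1,0]
    - [-0.6,-0.3,-0.05,0.1,0]
    - [-0.65,-0.3,-0.05,0.1,0]
    - [-0.65,-0.3,-0.05,0.1,0]
  grip_force: 10

```text
t: 0.65
tcp_pos: [0.6148, -0.1313, 0.2285]
tool_rot: [-180.0, 0.0, 77.9]
wrist_force: [-0.3, -0.6, 0.1]
gripper_width: 0.0577
grip_force: 0.0
```

Run:
```python
from bench import env, vision, job, read_state
from h import *
import pickle
p=vision.camera_params("wrist"); im=vision.camera("wrist"); cv2.imwrite("pics/w1.png",im); pickle.dump(p,open("p1.pkl","wb"))
print(p["xyz"],p["orientation"])
```

```text
[ 0.63181178 -0.05485264  0.39385295] [ 1.63341224e+02 -5.10136842e-02 -1.21094124e+01]
```

View pics/w1.png

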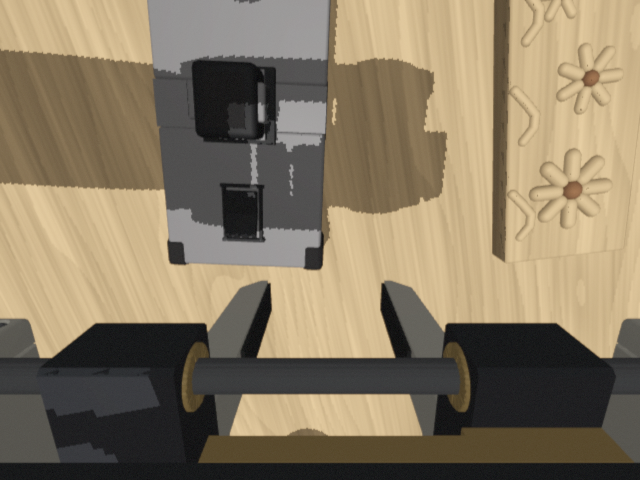

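The whole -y end is visible: pack head around (227,100), rocker at (242,211), and housing end corners at about (168,265) and (323,268). I'll enlarge it for exact corners.

Run:
```python
import cv2
im=cv2.imread("pics/w1.png")[50:250,145:345]
im=cv2.convertScaleAbs(im,alpha=2.2,beta=20)
cv2.imwrite("pics/w1c.png",cv2.resize(im,(600,600),interpolation=cv2.INTER_CUBIC))
```

```text
(no output)
```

View pics/w1c.png

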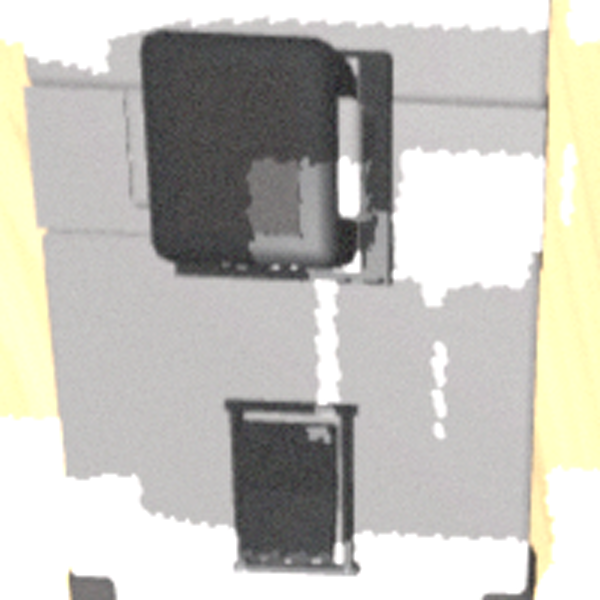

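Create m.py:
```python
from h import *
import pickle
p=pickle.load(open("p1.pkl","rb"))
g=lambda u,v,z: plane(p,(145+u/3-1/3,50+v/3-1/3),z)[:2]
a,b=g(391,52,.08),g(391,283,.08)
d=a-b; print("collar edge",a,b,np.linalg.norm(d),"yaw",-np.degrees(np.arctan2(d[0],d[1])))
a2,b2=g(548,100,.07),g(531,540,.07);d2=a2-b2;print("housing yaw",-np.degrees(np.arctan2(*d2)))
ye=-np.arctan2(d2[0],d2[1])
ux=np.array([np.cos(ye),np.sin(ye)]);uy=np.array([-ux[1],ux[0]])
sock=(a+b)/2-.031*ux; print("socket from collar",sock)
L=[g(143,148,.12),g(338,148,.12),g(240,32,.122),g(250,262,.118)]
print("pack w,l",np.linalg.norm(L[0]-L[1]),np.linalg.norm(L[2]-L[3]),"centre",(L[0]+L[1])/2,(L[2]+L[3])/2)
r=[g(*q,.074) for q in((226,402),(356,406),(357,572),(238,570))]
rc=np.mean(r,0);print("bezel",np.linalg.norm(r[1]-r[2]),np.linalg.norm(r[2]-r[3]),rc)
hl,hr=g(45,240,.07),g(543,240,.07);print("housing w",np.linalg.norm(hr-hl),"mid",(hl+hr)/2)
for n,X in(("sock",sock),("rock",rc),("hm",(hl+hr)/2)): print(n,"light x,y",(X-rc)@ux,(X-rc)@uy-.125)
print("press",rc-.016*uy, "yaw",np.degrees(ye))
```

```bash
python3 m.py
```

```text
collar edge [0.60306344 0.00836279] [ 0.58775024 -0.05080233] 0.06111469611744029 yaw -14.510942891362584
housing yaw -14.43545205509268
socket from collar [ 0.56538554 -0.0134918 ]
pack w,l 0.04784570426458183 0.052175548546861274 centre [ 0.56525852 -0.01266024] [ 0.56616608 -0.01361049]
bezel 0.05321748727946391 0.03822391156548701 [ 0.54155392 -0.10488128]
housing w 0.14801020231494671 mid [ 0.56125777 -0.03270213]
sock light x,y 0.0002968298646522996 -0.030554811479106506
rock light x,y 0.0 -0.125
hm light x,y 0.001088304989262958 -0.050187659194671635
press [ 0.53756529 -0.12037614] yaw -14.43545205509268
```

Create d.py:
```python
import sys
from bench import env, vision, job, read_state
from h import *
s=read_state(); t=np.array(list(map(float,sys.argv[1:4]))); M=R.from_euler("xyz",s["tool_rot"],degrees=True).as_matrix()
print(s["tcp_pos"],s["tool_rot"],"delta tool",M.T@(t-s["tcp_pos"]),"turn",s["tool_rot"][2]-75.56)
```

```bash
python3 d.py 0.5373 -0.1213 0.105
```

```text
[ 0.6150591  -0.13011838  0.22841218] [-1.79981717e+02 -1.76196259e-02  7.79443354e+01] delta tool [-0.00765497 -0.07784658  0.12343468] turn 2.3843354447390936
```

Converted, 0.115 m is 0.575, 0.09 m is 0.45, 2.4 degrees is 0.02.

Call:
jog_arm:
  moves:
    - [-0.02,-0.2,0.1,0.02,0]
    - [-0.0385,-0.389,0.25,0.02,0]
    - [-0.0385,-0.389,0.45,0.02,0]
    - [-0.0385,-0.389,0.575,0.02,0]
    - [-0.0385,-0.389,0.575,0.02,0]

```text
t: 1.2
tcp_pos: [0.536, -0.1196, 0.1101]
tool_rot: [-179.7, -0.0, 75.7]
wrist_force: [-0.1, 0.7, -0.2]
gripper_width: 0.0137
grip_force: 0.0
```

```bash
python3 d.py 0.5373 -0.1213 0.080
```

```text
[ 0.53596174 -0.11964426  0.11014722] [-1.79698985e+02 -1.94854664e-02  7.56848614e+01] delta tool [-0.00128369  0.00186445  0.03013741] turn 0.1248614378016697
```

Converted, 0.03 m is 0.15, 0.027 m is 0.135.

Call:
jog_arm:
  moves:
    - [0,0,0.025,0,0]
    - [0,0,0.075,0,0]
    - [0,0,0.11,0,0]
    - [0,0,0.135,0,0]
    - [0,0,0.15,0,0]

```text
t: 1.7
tcp_pos: [0.5375, -0.1219, 0.0838]
tool_rot: [180.0, 0.1, 75.6]
wrist_force: [-0.0, -4.3, 5.3]
gripper_width: 0.0006
grip_force: 2.5
```

```bash
python3 d.py 0.5373 -0.1213 0.080
```

```text
[ 0.5375243  -0.12185737  0.08381809] [1.79963228e+02 5.15615518e-02 7.55920128e+01] delta tool [ 0.00048747 -0.00035838  0.00381742] turn 0.03201284292075002
```

Converted, 0.005 m is 0.025, 0.004 m is 0.02.

Call:
jog_arm:
  moves:
    - [0,0,0.01,0,0]
    - [0,0,0.015,0,0]
    - [0,0,0.02,0,0]
    - [0,0,0.025,0,0]
    - [0,0,0.025,0,0]

```text
t: 2.2
tcp_pos: [0.5376, -0.1216, 0.08]
tool_rot: [179.9, 0.0, 75.6]
wrist_force: [-5.9, -2.1, 15.0]
gripper_width: 0.0008
grip_force: 7.6
```

```bash
python3 d.py 0.5373 -0.1213 0.080
```

```text
[ 0.53759387 -0.12159438  0.08003316] [1.79938428e+02 1.65007315e-02 7.55973732e+01] delta tool [ 2.12037499e-04 -3.57895032e-04  3.27190374e-05] turn 0.03737324418987953
```

Converted, -0.12 m is -0.6, -0.07 m is -0.35.

Call:
jog_arm:
  moves:
    - [0,0,0.005,0,0]
    - [0,0,0.005,0,0]
    - [0,0,-0.1,0,0.09]
    - [0,0,-0.35,0,0.09]
    - [0,0,-0.6,0,0.09]

```text
t: 2.7
tcp_pos: [0.5366, -0.1209, 0.1992]
tool_rot: [-179.9, -0.0, 75.6]
wrist_force: [0.5, -0.7, 0.8]
gripper_width: 0.0198
grip_force: 0.0
```

Call:
jog_arm:
  moves:
    - [0,0.15,-0.1,0,0.09]
    - [0,0.3,-0.1,0,0.09]
    - [0,0.3,-0.1,0,0.09]

```text
t: 3.0
tcp_pos: [0.5974, -0.1366, 0.2183]
tool_rot: [-180.0, -0.0, 75.6]
wrist_force: [-0.5, -0.7, 0.0]
gripper_width: 0.044
grip_force: 0.0
```

Run:
```python
from bench import env, vision, job, read_state
from h import *
import pickle
p=vision.camera_params("wrist"); im=vision.camera("wrist"); pickle.dump(p,open("p2.pkl","wb"))
s=vision.camera("side")
u,v=map(int,proj(p,(.5415,-.1049,.08))); a,b=map(int,proj(p,(.5655,-.0130,.12))); print(u,v,a,b)
y0=max(0,b-80); x0=max(0,(u+a)//2-110)
c=cv2.convertScaleAbs(im[y0:y0+220,x0:x0+220],alpha=2.2,beta=20); print(x0,y0)
c=cv2.resize(c,(400,400),interpolation=cv2.INTER_CUBIC)
d=cv2.resize(cv2.convertScaleAbs(s[225:325,275:375],alpha=1.8,beta=10),(400,400),interpolation=cv2.INTER_CUBIC)
cv2.imwrite("pics/c2.png",np.hstack([c,d]))
```

```text
254 209 236 88
135 8
```

View pics/c2.png

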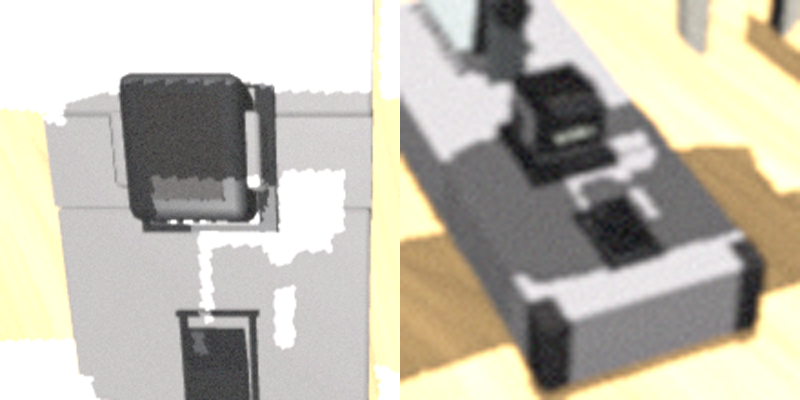

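Run:
```python
from h import *
import pickle
y=np.radians(-14.44);uy=np.array([-np.sin(y),np.cos(y)]);c=np.array([.54155,-.10488])
for f in("p1.pkl","p2.pkl"):
    p=pickle.load(open(f,"rb"))
    for n,d,z in(("inner on",.022,.080),("inner off",.0207,.0875),("bezel",.0266,.074)): print(f,n,proj(p,(*(c+d*uy),z)))
```

```bash
python3 d.py 0.5653 -0.0135 0.16
```

```text
p1.pkl inner on (np.float64(240.5930923582858), np.float64(190.43092769522812))
p1.pkl inner off (np.float64(238.65498086087433), np.float64(193.12814711302008))
p1.pkl bezel (np.float64(241.97375184270635), np.float64(184.48541164386333))
p2.pkl inner on (np.float64(253.53238980478102), np.float64(184.98214859432258))
p2.pkl inner off (np.float64(251.87743357742139), np.float64(187.65532688943208))
p2.pkl bezel (np.float64(254.57203735069635), np.float64(178.89039480085117))
[ 0.59533331 -0.13602384  0.21765352] [-1.79895571e+02 -2.76776903e-02  7.56088812e+01] delta tool [ 0.11118691 -0.05943768  0.05781567] turn 0.04888121905973719
```

The rocker's inner edge is now at row 188.4, which matches the "off" prediction of 187.7 (185.0 would be "on"). Next I'll move over the pack.

Converted, 0.1112 m is 0.556, 0.074 m is 0.37.

Call:
jog_arm:
  moves:
    - [0.185,-0.1,0,0,0.09]
    - [0.37,-0.2,0,0,0.09]
    - [0.556,-0.297,0,0,0.09]
    - [0.556,-0.297,0.1,0,0.09]
    - [0.556,-0.297,0.2,0,0.09]

```text
t: 3.6
tcp_pos: [0.5647, -0.0124, 0.1786]
tool_rot: [179.9, -0.0, 75.7]
wrist_force: [1.5, 0.4, -0.6]
gripper_width: 0.0887
grip_force: 0.0
```

Call:
jog_arm:
  moves:
    - [0,0,0.05,0,0.09]
    - [0,0,0.05,0,0.09]
    - [0,0,0.05,0,0.09]

```text
t: 3.9
tcp_pos: [0.5655, -0.014, 0.1693]
tool_rot: [180.0, -0.0, 75.6]
wrist_force: [-0.6, 0.1, 0.2]
gripper_width: 0.0898
grip_force: 0.0
```

```bash
python3 d.py 0.5653 -0.0135 0.089
```

```text
[ 0.56549564 -0.0139806   0.16932679] [ 1.79979257e+02 -1.11548836e-02  7.55783930e+01] delta tool [ 0.00040109 -0.00033825  0.08032675] turn 0.018392968674675103
```

Converted, 0.08 m is 0.4, 0.075 m is 0.375.

Call:
jog_arm:
  moves:
    - [0,0,0.1,0,0.09]
    - [0,0,0.2,0,0.09]
    - [0,0,0.3,0,0.09]
    - [0,0,0.375,0,0.09]
    - [0,0,0.4,0,0.09]

```text
t: 4.4
tcp_pos: [0.5653, -0.0139, 0.0878]
tool_rot: [-179.9, 0.0, 75.6]
wrist_force: [-0.0, 0.0, -0.7]
gripper_width: 0.09
grip_force: 0.0
```

Call:
jog_arm:
  moves:
    - [0,0,0,0,0.06]
    - [0,0,0,0,0.06]
    - [0,0,0,0,0.04]
    - [0,0,0,0,0.04]
    - [0,0,0,0,0.04]
  grip_force: 25

```text
t: 4.9
tcp_pos: [0.5654, -0.0137, 0.0891]
tool_rot: [-180.0, -0.0, 75.6]
wrist_force: [-5.0, 1.7, 5.3]
gripper_width: 0.0548
grip_force: 2.8
```

Call:
jog_arm:
  moves:
    - [0,0,0,0,0.04]
    - [0,0,0,0,0.04]
    - [0,0,0,0,0.04]
    - [0,0,0,0,0.04]
    - [0,0,0,0,0.04]
  grip_force: 25

```text
t: 5.4
tcp_pos: [0.5651, -0.0136, 0.0893]
tool_rot: [-179.9, -0.0, 75.6]
wrist_force: [-9.7, 1.6, 9.1]
gripper_width: 0.0479
grip_force: 25.0
```

Converted, -0.005 m is -0.025, -0.003 m is -0.015.

Call:
jog_arm:
  moves:
    - [0,0,0,0,0.04]
    - [0,0,0,0,0.04]
    - [0,0,-0.005,0,0.04]
    - [0,0,-0.015,0,0.04]
    - [0,0,-0.025,0,0.04]
  grip_force: 25

```text
t: 5.9
tcp_pos: [0.565, -0.0137, 0.0931]
tool_rot: [-179.9, 0.0, 75.6]
wrist_force: [-2.9, 1.5, -7.1]
gripper_width: 0.0477
grip_force: 25.0
```

Converted, -0.015 m is -0.075, -0.01 m is -0.05.

Call:
jog_arm:
  moves:
    - [0,0,-0.01,0,0.04]
    - [0,0,-0.02,0,0.04]
    - [0,0,-0.035,0,0.04]
    - [0,0,-0.05,0,0.04]
    - [0,0,-0.075,0,0.04]

```text
t: 6.4
tcp_pos: [0.5652, -0.0138, 0.1085]
tool_rot: [-179.9, 0.0, 75.6]
wrist_force: [-4.5, 1.1, -8.4]
gripper_width: 0.048
grip_force: 25.0
```

Run:
```python
from bench import env, vision, job, read_state
import cv2
s=vision.camera("side")[180:340,230:400]; w=vision.camera("wrist")
import numpy as np
cv2.imwrite("pics/l3.png",np.hstack([cv2.resize(cv2.convertScaleAbs(s,alpha=1.6),(400,376)),cv2.resize(cv2.convertScaleAbs(w,alpha=1.6),(400,376))]))
```

```text
(no output)
```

View pics/l3.png

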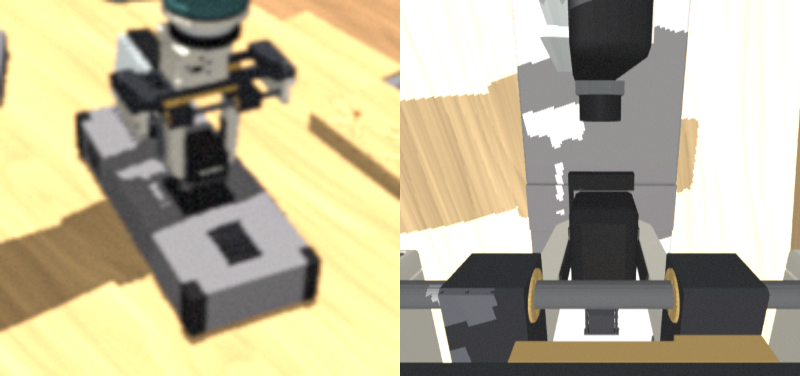

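The pack is rising evenly between the fingers and the rocker shows off. I'll carry on straight up.

Converted, -0.05 m is -0.25, -0.04 m is -0.2.

Call:
jog_arm:
  moves:
    - [0,0,-0.05,0,0.04]
    - [0,0,-0.1,0,0.04]
    - [0,0,-0.15,0,0.04]
    - [0,0,-0.2,0,0.04]
    - [0,0,-0.25,0,0.04]
  grip_force: 30

```text
t: 7.0
tcp_pos: [0.566, -0.0139, 0.1603]
tool_rot: [179.9, -0.0, 75.6]
wrist_force: [0.5, -0.3, -5.5]
gripper_width: 0.0478
grip_force: 29.9
```

Call:
jog_arm:
  moves:
    - [0,0,-0.075,0,0.04]
    - [0,0,-0.15,0,0.04]
    - [0,0,-0.225,0,0.04]
    - [0,0,-0.275,0,0.04]
    - [0,0,-0.3,0,0.04]

```text
t: 7.5
tcp_pos: [0.5659, -0.0138, 0.2202]
tool_rot: [179.9, -0.0, 75.6]
wrist_force: [1.3, -0.0, -4.8]
gripper_width: 0.0476
grip_force: 29.9
```

Call:
jog_arm:
  moves:
    - [0,0,0,0,0.04]
    - [0,0,0,0,0.04]
    - [0,0,0,0,0.04]
    - [0,0,0,0,0.04]
    - [0,0,0,0,0.04]

```text
t: 8.0
tcp_pos: [0.5655, -0.0138, 0.2183]
tool_rot: [-180.0, 0.0, 75.6]
wrist_force: [-0.1, 0.8, -4.8]
gripper_width: 0.0479
grip_force: 29.9
```

Run:
```python
from bench import env, vision, job, read_state
import cv2
import numpy as np
s=vision.camera("side")[140:340,210:420]; w=vision.camera("scene")[130:350,210:430]
cv2.imwrite("pics/l4.png",np.hstack([cv2.resize(cv2.convertScaleAbs(s,alpha=1.6),(400,380)),cv2.resize(cv2.convertScaleAbs(w,alpha=1.6),(400,380))]))
```

```text
(no output)
```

View pics/l4.png

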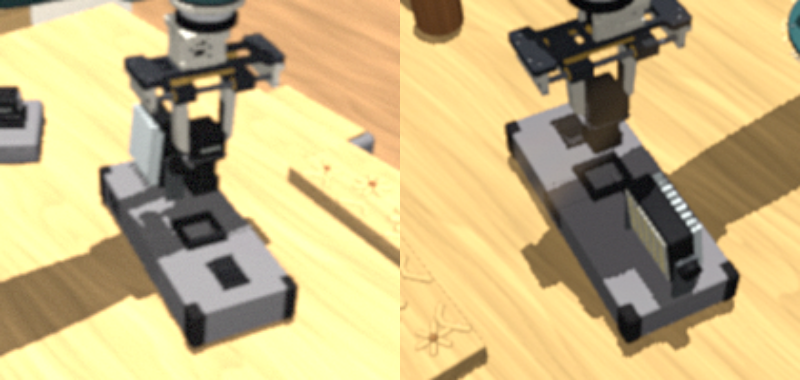

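The pack hangs upright and clear above the empty socket, with a steady 4.8 N load.

```bash
python3 -c "
from bench import env, vision, job, read_state
print(job.finish_job())"
```

```text
the job is handed in; nothing more can be done
None
```

The job is handed in at about 8 s on the robot's clock: I pressed the rocker to off first, then drew the pack out by its pinched catches and held it upright about 130 mm above its seat (4.8 N load, 30 N grip), with the charger and mallet not approached; no verdict was returned.

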